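Wake and tare the laboratory balance

TASK

Get the balance ready for weighing with the empty white weighing boat on its pan: with the fingertips, first press the round key lightly down and let it spring up (this wakes the balance), then press the plain single-bar key lightly down and let it spring up (this tares it). Do not press the cross-shaped key or the twin-bar key, do not touch the pan, and leave the boat and everything else on the worktop where it stands; nothing is picked up. Finish with the hand raised well clear, a good hand's breadth above the keys.

Things in the scene. Friction and masses are not known exactly. Their poses are not given: they have to be found in the camera images.
- balance: fixed grey balance, 200 mm deep (x), 230 mm wide (y); origin at the centre of its underside, x points away from its front, y to its left. Its front 66 mm are a key deck 40 mm high with four keys in a row at x = -70 mm, y = +78, +26, -26, -78 mm (their order changes); behind it, the weighing block is 62 mm high, with a dark display on its front
- pan: round steel weighing pan of the balance, 100 mm across, its axis at balance x = +48 mm, its top 74 mm above the worktop; origin on its axis, 12 mm below its top; not to be touched
- weigh_boat: loose white plastic weighing boat, 51 x 64 x 14 mm, lying on the pan; origin at the centre of its underside; must stay there
- round_top (a point): centre of the top of the round key (white plastic disc, 28 mm across). All keys stand 11.5 mm proud of a black 44 x 46 mm base plate; their tops are 55.5 mm above the worktop when up
- bar_top (a point): centre of the top of the single-bar key (white plastic bar, 38 mm along the balance's y, 12 mm along its x)
- cross_top (a point): centre of the cross-shaped key (white plastic plus sign of two 32 x 10 mm bars); not to be pressed
- twin_top (a point): centre of the twin-bar key (two white plastic bars, each 30 mm along the balance's x and 9 mm along y, 11 mm apart); not to be pressed
- round_key (a joint): travel of the round key in m: 0 = up, grows downward to 0.006 at the stop; sprung (1.5 N to start, 4.1 N at 3.5 mm where it registers, 6 N at the stop), comes up by itself
- bar_key (a joint): travel of the single-bar key in m: 0 = up, grows downward to 0.006 at the stop; sprung (1.5 N to start, 4.1 N at 3.5 mm where it registers, 6 N at the stop), comes up by itself
- cross_key (a joint): travel of the cross-shaped key in m: 0 = up, grows downward to 0.006 at the stop; sprung (1.5 N to start, 4.1 N at 3.5 mm where it registers, 6 N at the stop), comes up by itself
- twin_key (a joint): travel of the twin-bar key in m: 0 = up, grows downward to 0.006 at the stop; sprung (1.5 N to start, 4.1 N at 3.5 mm where it registers, 6 N at the stop), comes up by itself
- objective_can: loose white screw-lid can, 36 mm across, 48 mm high, on the worktop left of the balance; origin at the centre of its underside; bystander
- glue_bottle: loose small white bottle with a red cap, 36 mm across, 75 mm high, left of the balance; origin at the centre of its underside; bystander
- forceps_fine: loose metal forceps, 129 x 18 x 10 mm, lying in front of the balance; origin at the centre of its underside; bystander
- lab_timer: loose white digital timer lying on its back, 62 x 66 x 16 mm, to the right of the balance; origin at the centre of its underside; bystander
- tape_roll: loose yellow roll of tape lying flat, 62 mm across, 19 mm high, to the right; origin at the centre of its underside; bystander
- slide_box: loose green slide box, 88 x 100 x 31 mm, to the right; origin at the centre of its underside; bystander
There are look-alikes about, which are no part of the job. Several things have the shape of the weigh_boat; the one meant has the colours described above.

How it is judged:
By the outcome, as a careful person would: the job done as asked, in the order asked, and still so for the second after the job is handed in, with the robot touching nothing.
It also fails if it takes over 38 s, if anything falls off the work surface, if the arm or the gripper's body presses on something with over 40 N, if the wrist force passes 120 N, or if a joint passes its speed limit or range.

ROBOT

A 7-joint arm with a two-finger parallel gripper is mounted at the origin on a cart in front of the work surface, level with it; the furniture and walls round the work are solid. World frame = base frame: x ahead of the robot, y to its left, z up, the work surface at z = 0. Lengths are in m, angles in rad, forces in N, time in s.
With the tool pointing down it reaches from about 0.4 to 0.85 m from the base axis. Payload 10.4 kg.
Tool frame: the origin (TCP) lies on the centre line of the jaws, within the pads' length; the fingertips stand 14 mm ahead of it and the grasp point (between the pads) lies 5 mm behind it (manip.tip_reach is the distance from the TCP to the fingertips, in m); z points along the fingers, y is the line along which they close (so a half turn about z gives the same grasp; the last joint's range is limited). The gripper opens to 85 mm and grips with 20 to 120 N. Pads are 22 mm wide; open, the fingers measure 114 mm over their backs; the gripper's body (76 mm by 85 mm) begins 54 mm behind the grasp point. The pads swing forward as they close: fully open they stand 13 mm farther back than shut.
Start: joints at [-1.269, 0.332, -0.065, 1.46, 0.022, 1.35, -0.088], TCP at [0.199, 0.592, 0.209] pointing down, gripper open.
Joint ranges: [-2.6, 2.6], [-0.5, 2.12], [-1.47, 1.34], [0.16, 2.42], [-1.27, 4.41], [0.06, 2.06], [-2.6, 2.6]. Speed limits (rad/s): [2.22, 2.22, 2.79, 2.79, 3.14, 3.14, 3.14].

INTERFACE

Orientations are given as a unit quaternion [x, y, z, w].
In Python, from workcell import manip gives the robot as it stands.
- The arm moves only by the shell command python3 -m pendant 'ROWS' [FORCE]. ROWS is JSON, a list of rows, each a list of 7 numbers: the shift along the tool's x, y, z in units of 50 mm (1.0 is 50 mm), then the turn, a rotation vector about the tool's x, y, z in units of 8 degrees (1.0 is 8 degrees), then the opening, from -1 (shut) to 1 (fully open), so that 0 is half open. In form: [[dx, dy, dz, ax, ay, az, jaw], ...]. A call has exactly 10 rows; each row is the pose to reach, as a shift and turn from the pose commanded when the call began, along the tool's axes at that moment; what a row does not reach only later rows make up. A row lasts 1/8 s, in which the tool goes at most 62.5 mm and 10.7 degrees, less where a joint would pass 70% of its speed; a pose out of reach is approached as far as the arm can. A call with a gripper value outside its range is refused whole. The fingers move at their own pace and stop on an object; FORCE is the grip in N (left out, the last holds). Time passes only in rows, so rows that repeat a pose let the fingers close, or fill a call up. It gives the time, the measured TCP pose, the force, the opening and the grip force at its end, in the units of the state.
- manip.get_obs(): the state, without advancing time (a new reading comes with each control period).
- manip.camera(name): name is "side" or "top"; returns (picture, depth): 420x560x3 uint8, red, green, blue; 420x560 float32, m along the optical axis (not along the pixel's ray), 0 where there is no reading.
- manip.get_calibration(name): a dict with "fx", "fy", "cx", "cy" (pixels), "D" ([k1, k2, p1, p2, k3] as OpenCV has them; the pictures are not rectified), "xyz" and "orientation" of the camera in the world. Camera axes: x right, y up, looking along -z (the intrinsics and any distortion apply to the point x, -y, -z); pixel columns grow to the right and rows downward; lengths in m; the calibration is good to about 2 mm. A picture is of the moment at which its call begins. get_calibration takes no time and is no camera call.
- manip.hand_in(): hands the job in; it is judged then, once.
Trained networks look in the newest picture that a camera, given by its name, has taken for a name from the list of things; names that differ only in an ending like _2 or _b are one class to them, and where a whole thing is asked for, a point or a joint stands for the part that bears it (a point fixed in the world has none). Each returns a list of dicts, best first, with "p" (0 to 1); they miss things now and then, are a little off and sometimes report something else, mostly with a low value. They report only what shows in the picture. A call takes as long as a camera call. They do not tell look-alikes from the thing itself.
- manip.find_in(thing, camera): "box" ([left, top, right, bottom] in pixels, round what is visible of it).
- manip.trace(thing, camera): "pixels" (420x560 bool, what is visible of it) and "box" ([left, top, right, bottom] in pixels, round what is visible of it).
- manip.tip_of(thing, camera): "pixel" ([column, row] in pixels: a listed point, or the origin of a listed thing).
The state is a dict: "clock": time; "joint_pos": joint angles; "joint_velocities": joint speeds; "tau": joint torques, N m; "position": TCP position; "ee_rot": TCP orientation; "ft_force": force on the tool from outside, world axes, zero at the start; "torque": the same for the moment, N m; "grip_width": opening from 0.0 (shut) to 1.0 (fully open); "grasp_force": force on a finger pad.
Only numpy, scipy, OpenCV 4.12 (cv2) and the standard library are available. Lean on these libraries where they do the work, as an engineer would, in place of code of your own. Each camera call takes 0.05 s, during which the arm holds its last target. There are 200 camera calls.

## Working session

There is one attempt and no reset: what is moved stays moved. The work goes in short steps, Python scripts to look and compute and a shell command to move; the robot and the scene stay as the last step left them, time stands still between calls to the robot, and variables do not carry over. Pictures are saved under pics/ and viewed, at most 10 in all, crops included, and the job is handed in when it is done.

```bash
mkdir -p pics; cat > h.py <<'E'
import numpy as np, cv2
from scipy.spatial.transform import Rotation as R
from workcell import manip
def ray(cam,px):
    c=manip.get_calibration(cam);K=np.array([[c['fx'],0,c['cx']],[0,c['fy'],c['cy']],[0,0,1.]])
    u=cv2.undistortPoints(np.array([[px]],float),K,np.array(c['D'],float))[0,0]
    q=R.from_quat(c['orientation']) 
    return np.array(c['xyz']),q.apply([u[0],-u[1],-1.])
def at_z(cam,px,z):
    o,d=ray(cam,px);return o+d*(z-o[2])/d[2]
def at_depth(cam,px,dep):
    o,d=ray(cam,px);return o+d*dep
def two(p1,p2):
    o1,d1=ray('top',p1);o2,d2=ray('side',p2)
    s=np.linalg.lstsq(np.c_[d1,-d2],o2-o1,rcond=None)[0]
    a,b=o1+s[0]*d1,o2+s[1]*d2
    return (a+b)/2,np.linalg.norm(a-b)
E
python3 - <<'E'
from h import *
np.set_printoptions(precision=4,suppress=True)
D={}
for n in ('top','side'):
    p,d=manip.camera(n);cv2.imwrite(f'pics/{n}0.png',p[:,:,::-1]);D[n]=d
P={}
for k in ('round_top','bar_top','cross_top','twin_top'):
  for n in ('top','side'):
    for r in manip.tip_of(k,n)[:2]:
        x=r['pixel'];P.setdefault((k,n),x)
        z=D[n][int(round(x[1])),int(round(x[0]))]
        print(k,n,np.round(x,1),round(r['p'],2),'z55',at_z(n,x,.0555),'depth',at_depth(n,x,z))
  if (k,'top') in P and (k,'side') in P: print('  two',two(P[k,'top'],P[k,'side']))
for n in ('top','side'):
  for r in manip.find_in('weigh_boat',n): print('boat',n,np.round(r['box']),round(r['p'],2))
o=manip.get_obs();print(o['clock'],o['position'],o['ee_rot'],R.from_quat(o['ee_rot']).as_matrix(),o['grip_width'],o['ft_force'])
E
```

```text
round_top top [247.3 206.2] 0.58 z55 [0.5022 0.0363 0.0555] depth [0.5029 0.0374 0.0434]
round_top top [216.5 210.5] 0.15 z55 [0.4919 0.1257 0.0555] depth [0.4925 0.1276 0.0442]
round_top side [281.1 208.2] 0.71 z55 [ 0.5102 -0.0215  0.0555] depth [0.5208 0.0046 0.0433]
round_top side [268.4 201.9] 0.42 z55 [0.4911 0.0457 0.0555] depth [0.4909 0.0453 0.0557]
  two (array([0.517 , 0.0332, 0.0321]), np.float64(0.028807759403423488))
bar_top top [230.1 210.4] 0.62 z55 [0.4912 0.0863 0.0555] depth [0.4917 0.0877 0.0451]
cross_top top [213.2 211.3] 0.53 z55 [0.4898 0.1353 0.0555] depth [0.4898 0.1354 0.0548]
cross_top side [256.6 191.7] 0.48 z55 [0.4862 0.1529 0.0555] depth [0.4839 0.146  0.0583]
cross_top side [261.6 198.8] 0.37 z55 [0.4794 0.0814 0.0555] depth [0.4808 0.0854 0.0538]
  two (array([0.4852, 0.1357, 0.0619]), np.float64(0.009089989455515065))
twin_top top [194.9 215.3] 0.59 z55 [0.4795 0.1885 0.0555] depth [0.4799 0.1908 0.0451]
boat top [212. 160. 232. 184.] 0.9
boat top [289. 164. 306. 182.] 0.83
boat top [143. 234. 165. 259.] 0.6
boat side [307. 219. 329. 232.] 0.63
boat side [208. 190. 228. 199.] 0.57
boat side [286. 177. 301. 190.] 0.56
0.6 [0.1994 0.5923 0.2091] [0.1617 0.9868 0.     0.    ] [[-0.9477  0.3191  0.0001]
 [ 0.3191  0.9477  0.0001]
 [-0.      0.0001 -1.    ]] 1.0020371407780129 [ 0.0966 -1.0076 -0.9337]
```

```bash
python3 - <<'E'
import cv2
a=cv2.imread('pics/top0.png')
cv2.imwrite('pics/topc.png',cv2.resize(a[135:235,175:310],None,fx=5.9,fy=5.9,interpolation=cv2.INTER_CUBIC))
a=cv2.imread('pics/side0.png')
cv2.imwrite('pics/sidec.png',cv2.resize(a[160:240,220:327],None,fx=7.4,fy=7.4,interpolation=cv2.INTER_CUBIC))
E
```

```text
(no output)
```

View pics/top0.png

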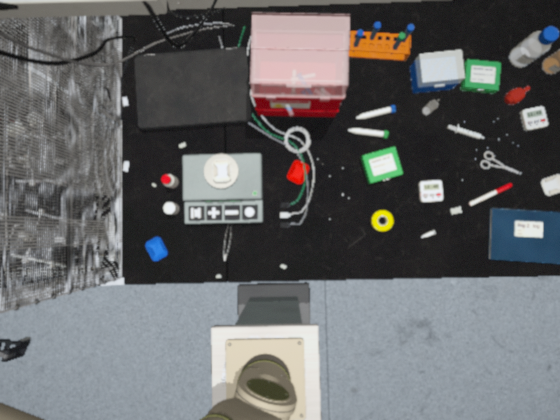

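View pics/topc.png

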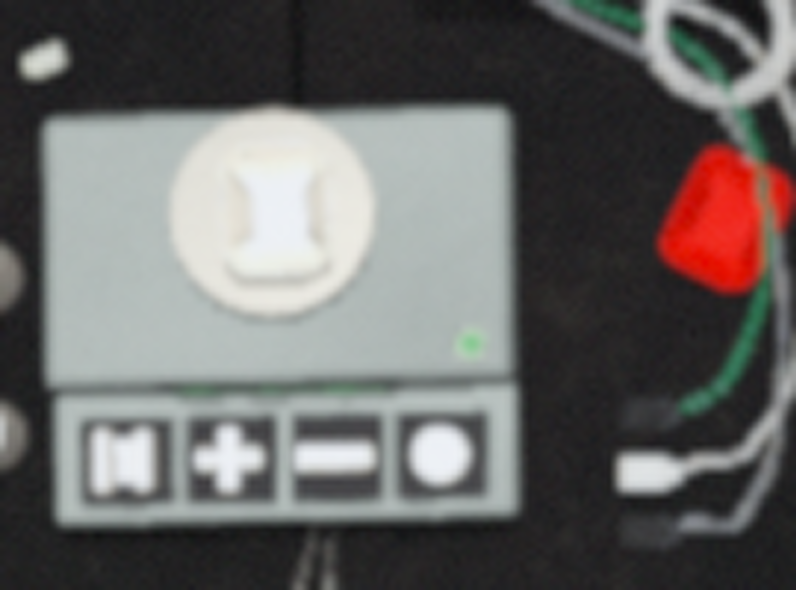

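View pics/sidec.png

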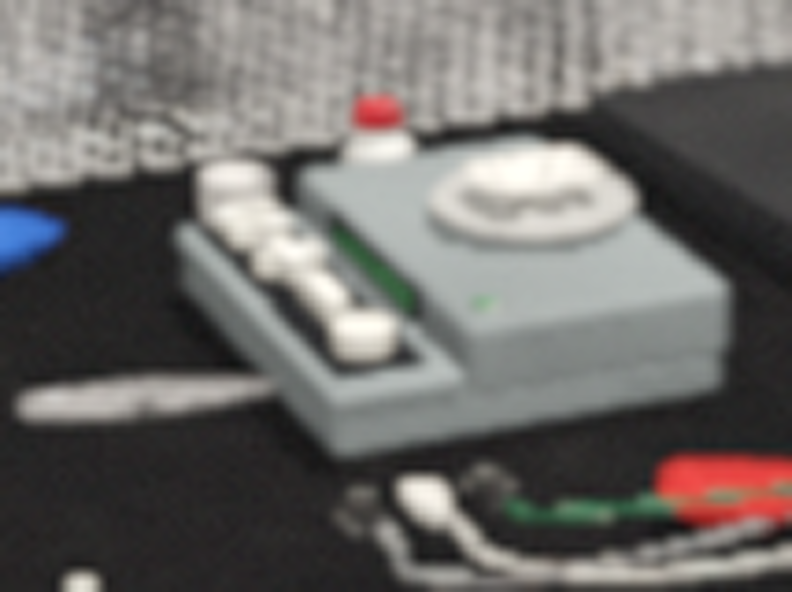

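View pics/side0.png

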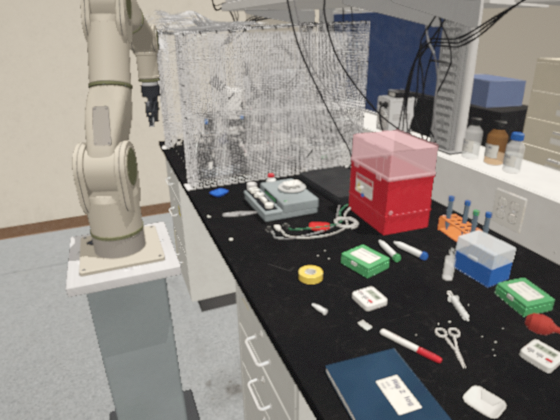

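Pictures: the balance is seen from the front in the top view. Its keys, left to right, are twin (196,213), cross (213.6,212.6), single bar (231.8,212.5) and round (249.6,212). The side crop shows the same order, with round (269,204) nearest. Possible mix-ups for the round key are the can lid (170,209), the pan and the other keys. For the bar key they are the cross and twin keys. The crop settles it: disc at the right end, single bar next to it. The white boat on the pan (222,171) is the one meant; the red (297,172) and blue (155,248) ones are look-alikes. A mesh screen stands to the left and has to be avoided.

```bash
python3 - <<'E'
from h import *
np.set_printoptions(precision=4,suppress=True)
t=cv2.imread('pics/top0.png');g=t.min(2).astype(float)
T={}
for k,c in dict(twin=196,cross=213.6,bar=231.8,round=249.6).items():
    r0,c0=204,int(c)-7
    w=np.clip(g[r0:r0+17,c0:c0+15]-150,0,None)   # white on black/grey
    w[:, :]=np.where(g[r0:r0+17,c0:c0+15]>185,w,0)
    yy,xx=np.mgrid[r0:r0+17,c0:c0+15];px=[(w*xx).sum()/w.sum(),(w*yy).sum()/w.sum()]
    T[k]=px;print(k,np.round(px,2),at_z('top',px,.0555))
S=dict(twin=(253.3,189.6),cross=(258.6,193.6),bar=(263.6,199.0),round=(268.6,203.8))
for k in T: print(k,'two',two(T[k],S[k]),at_z('side',S[k],.0555))
A=at_z('top',T['round'],.0555)-at_z('top',T['twin'],.0555);print('pitch',np.linalg.norm(A[:2])/3,'yaw deg',np.degrees(np.arctan2(A[0],-A[1])))
# deck corners front edge & pan via top
for n,p,z in (('deck FL',(175+55/5.9,135+525/5.9),.04),('deck FR',(175+520/5.9,135+515/5.9),.04),('panL',(175+170/5.9,135+212/5.9),.074),('panR',(175+375/5.9,135+212/5.9),.074)): print(n,at_z('top',p,z))
# mesh cloud from both cams
for n in ('side','top'):
    p,d=manip.camera(n)
    m=np.argwhere(d>0)[::7];c=manip.get_calibration(n)
    K=np.array([[c['fx'],0,c['cx']],[0,c['fy'],c['cy']],[0,0,1.]])
    u=cv2.undistortPoints(m[:,None,::-1].astype(float),K,np.array(c['D']))[:,0]
    X=R.from_quat(c['orientation']).apply(np.c_[u[:,0],-u[:,1],-np.ones(len(u))])*d[m[:,0],m[:,1]][:,None]+c['xyz']
    s=X[(X[:,2]>.05)&(X[:,1]>.2)&(X[:,1]<.8)&(X[:,0]>0)&(X[:,0]<1.3)]
    print(n,len(s));h,e=np.histogram(s[:,1],np.arange(.2,.81,.05));print(h)
    q=s[(s[:,1]>.3)&(s[:,1]<.5)];print(np.percentile(q,[1,5,50,95,99],axis=0))
E
```

```text
twin [195.42 212.56] [0.4874 0.1869 0.0555]
cross [213.19 212.27] [0.487  0.1354 0.0555]
bar [230.86 211.92] [0.4867 0.0842 0.0555]
round [249.03 211.53] [0.4866 0.0316 0.0555]
twin two (array([0.4866, 0.1882, 0.0512]), np.float64(0.001983664122447888)) [0.4822 0.1779 0.0555]
cross two (array([0.4873, 0.1355, 0.0542]), np.float64(0.0006089995417968367)) [0.4865 0.1322 0.0555]
bar two (array([0.4873, 0.0844, 0.0523]), np.float64(0.0009555908726460458)) [0.4851 0.0769 0.0555]
round two (array([0.4866, 0.0317, 0.0546]), np.float64(0.00023029906801236278)) [0.4857 0.0298 0.0555]
pitch 0.05176493577098241 yaw deg -0.27207361260473345
deck FL [0.4554 0.2233 0.04  ]
deck FR [ 0.4549 -0.0077  0.04  ]
panL [0.6052 0.1573 0.074 ]
panR [0.6027 0.0577 0.074 ]
side 3693
[ 122   77  183   57 2355  211  169  210   80   79   95   55]
[[0.1776 0.3116 0.0568]
 [0.3035 0.3305 0.0838]
 [0.6945 0.4272 0.332 ]
 [1.1628 0.465  0.5908]
 [1.2608 0.4903 0.7009]]
top 4416
[ 185  142  109   16 3605   80   70   37  113   57    2    0]
[[0.1834 0.3233 0.0582]
 [0.3141 0.4176 0.087 ]
 [0.6267 0.4249 0.3481]
 [0.9241 0.4294 0.5141]
 [1.0088 0.4667 0.6287]]
```

The measurements fit: key pitch 51.8 mm, z about 0.055, and the deck front 31 mm ahead of the keys. The round key is at (0.4865, 0.0315) and the bar key at (0.487, 0.084). The mesh stands at y≈0.425 for x>0.3, so I go round its front end with the jaws shut.

```bash
python3 -m pendant '[[-0.1,-0.9,0,0,0,0,-1],[-0.2,-1.8,0,0,0,0,-1],[-0.3,-2.7,0,0,0,0,-1],[-0.36,-3.5,0,0,0,0,-1],[-0.36,-3.5,0,0,0,0,-1],[-0.9,-3.95,0,0,0,0,-1],[-1.48,-4.4,0,0,0,0,-1],[-2.3,-4.7,0,0,0,0,-1],[-3.1,-5.0,0,0,0,0,-1],[-3.9,-5.25,0,0,0,0,-1]]' 40; python3 -c "
from h import *
o=manip.get_obs();print(o['joint_pos'],o['ft_force'])"
```

```text
clock: 1.95
position: [0.3019, 0.281, 0.2094]
ee_rot: [0.162, 0.987, 0.0, 0.0]
ft_force: [0.6, -0.4, 0.3]
grip_width: 0.001
grasp_force: 0.0
[-1.04353544 -0.15546037  0.16589965  1.98431154  0.02661692  1.30962825
  0.35972498] [ 0.62480274 -0.42993037  0.343179  ]
```

```bash
python3 -m pendant '[[-0.7,-0.5,0,0,0,-0.3,-1],[-1.4,-1.0,0,0,0,-0.6,-1],[-2.1,-1.5,0,0,0,-0.9,-1],[-2.8,-2.0,0,0,0,-1.2,-1],[-3.5,-2.5,0,0,0,-1.6,-1],[-4.2,-3.0,0,0,0,-2.0,-1],[-5.1,-3.55,0.4,0,0,-2.33,-1],[-5.1,-3.55,1.0,0,0,-2.33,-1],[-5.1,-3.55,1.6,0,0,-2.33,-1],[-5.1,-3.55,1.6,0,0,-2.33,-1]]'; python3 - <<'E'
from h import *
print(manip.tip_reach)
o=manip.get_obs();print(o['position'],R.from_quat(o['ee_rot']).as_matrix().round(3),o['joint_pos'].__repr__(),o['ft_force'])
for n in ('top','side'):
    p,d=manip.camera(n);cv2.imwrite(f'pics/{n}1.png',p[:,:,::-1])
a=cv2.imread('pics/side1.png')
cv2.imwrite('pics/side1c.png',cv2.resize(a[140:240,210:340],None,fx=6,fy=6,interpolation=cv2.INTER_CUBIC))
E
```

```text
clock: 3.2
position: [0.4848, 0.0315, 0.1276]
ee_rot: [-0.0, 1.0, -0.001, -0.001]
ft_force: [0.9, -0.3, -0.0]
grip_width: 0.001
grasp_force: 0.0
0.014
[0.48477186 0.03149935 0.12759809] [[-1.    -0.001 -0.003]
 [-0.001  1.    -0.002]
 [ 0.003 -0.002 -1.   ]] array([-0.77683732,  0.08943973,  0.65399102,  1.95074853, -0.05834867,
        1.12364293,  1.47195257]) [ 0.94531527 -0.25421003 -0.00703122]
```

View pics/side1c.png

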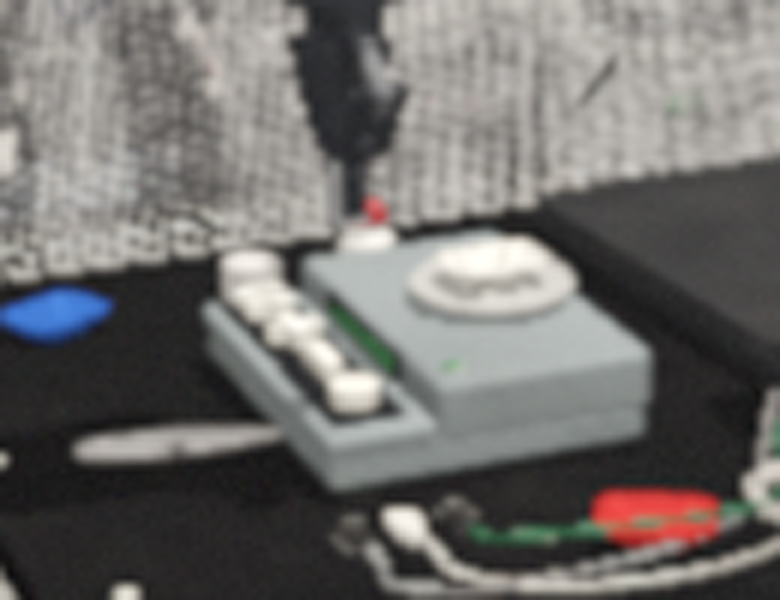

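The shut fingertips, at crop (350,225), hang straight above the round key at (355,385), and nothing is touched. Next I come down to just above it.

```bash
python3 -m pendant '[[-0.04,0,0.2,0,0,0,-1],[-0.04,0,0.4,0,0,0,-1],[-0.04,0,0.6,0,0,0,-1],[-0.04,0,0.8,0,0,0,-1],[-0.04,0,0.95,0,0,0,-1],[-0.04,0,1.0,0,0,0,-1],[-0.04,0,1.05,0,0,0,-1],[-0.04,0,1.05,0,0,0,-1],[-0.04,0,1.05,0,0,0,-1],[-0.04,0,1.05,0,0,0,-1]]'
```

```text
clock: 4.55
position: [0.4876, 0.0318, 0.0767]
ee_rot: [-0.0, 1.0, 0.0, 0.0]
ft_force: [0.4, -0.8, 0.5]
grip_width: -0.002
grasp_force: 0.0
```

```bash
python3 -m pendant '[[0,0,0.04,0,0,0,-1],[0,0,0.08,0,0,0,-1],[0,0,0.1,0,0,0,-1],[0,0,0.12,0,0,0,-1],[0,0,0.14,0,0,0,-1],[0,0,0.16,0,0,0,-1],[0,0,0.18,0,0,0,-1],[0,0,0.19,0,0,0,-1],[0,0,0.19,0,0,0,-1],[0,0,0.19,0,0,0,-1]]'
```

```text
clock: 5.8
position: [0.4875, 0.0318, 0.067]
ee_rot: [-0.0, 1.0, 0.0, 0.0]
ft_force: [-0.2, 0.7, 0.0]
grip_width: 0.001
grasp_force: 0.0
```

```bash
python3 -m pendant '[[0,0,0.01,0,0,0,-1],[0,0,0.02,0,0,0,-1],[0,0,0.03,0,0,0,-1],[0,0,0.04,0,0,0,-1],[0,0,0.04,0,0,0,-1],[0,0,0.04,0,0,0,-1],[0,0,0.04,0,0,0,-1],[0,0,0.04,0,0,0,-1],[0,0,0.04,0,0,0,-1],[0,0,0.04,0,0,0,-1]]'; python3 - <<'E'
from h import *
for i in range(6):
    manip.camera('side') if i<5 else 0
    print(manip.get_obs()['ft_force'].__repr__())
p,d=manip.camera('side');cv2.imwrite('pics/s2.png',cv2.resize(p[170:225,230:300,::-1],None,fx=10,fy=10,interpolation=cv2.INTER_CUBIC))
E
```

```text
clock: 7.05
position: [0.4875, 0.0318, 0.065]
ee_rot: [-0.0, 1.0, 0.0, 0.0]
ft_force: [-0.4, -0.1, 0.5]
grip_width: -0.001
grasp_force: 0.0
array([-0.37266771,  0.25382914, -0.49345453])
array([ 0.43870368, -0.82014412,  0.07322892])
array([0.07583068, 0.96268873, 0.37507007])
array([-1.08015712,  0.61267118, -0.60532117])
array([-0.21925812,  0.18658915, -0.59359303])
array([-0.21925812,  0.18658915, -0.59359303])
```

View pics/s2.png

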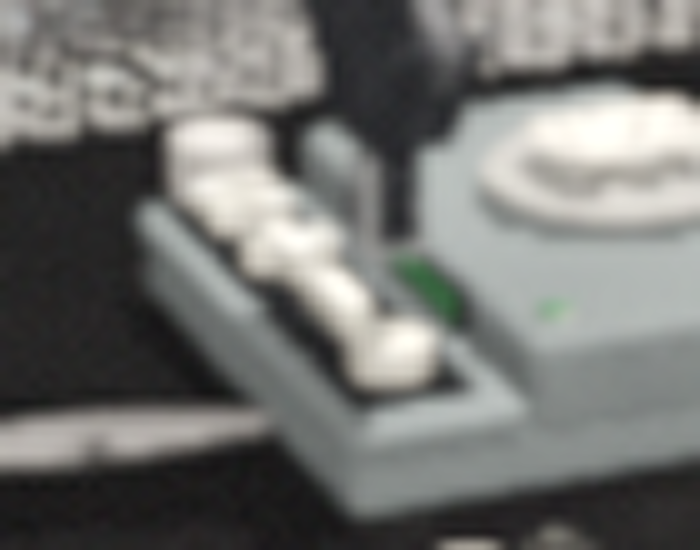

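The picture shows the tips at about (269,195), visually some 9 px above the round key at (269,204), with no force. I'll compare that with the expected projection and the depth.

```bash
python3 - <<'E'
from h import *
np.set_printoptions(precision=4,suppress=True)
def proj(n,X):
    c=manip.get_calibration(n);K=np.array([[c['fx'],0,c['cx']],[0,c['fy'],c['cy']],[0,0,1.]])
    q=R.from_quat(c['orientation']).inv().apply(np.array(X)-c['xyz'])*[1,-1,-1]
    return cv2.projectPoints(q[None],np.zeros(3),np.zeros(3),K,np.array(c['D']))[0].ravel(),q[2]
for z in (.051,.0555,.08,.1): print(z,proj('side',[.4875,.0318,z]))
print('top',proj('top',[.4875,.0318,.12]), manip.get_calibration('side')['xyz'],manip.get_calibration('top')['xyz'])
p,d=manip.camera('side')
for r in range(184,210,2): print(r,p[r,262:276].min(1), d[r,262:276].round(3))
for r in (190,192,194):
  for c in (267,269,270): print(r,c,at_depth('side',(c,r),d[r,c]))
p,d=manip.camera('top');cv2.imwrite('pics/t2.png',cv2.resize(p[150:250,175:310,::-1],None,fx=5.9,fy=5.9,interpolation=cv2.INTER_CUBIC))
E
```

```text
0.051 (array([268.9049, 204.7376]), np.float64(1.4372578492833092))
0.0555 (array([268.8799, 203.5109]), np.float64(1.4354762669133094))
0.08 (array([268.743 , 196.7788]), np.float64(1.4257765406766434))
0.1 (array([268.6303, 191.2158]), np.float64(1.4178583968099772))
top (array([246.8111, 210.1394]), np.float64(1.106685726390581)) [ 0.0241 -1.2094  0.6105] [ 0.4311 -0.0731  1.2238]
184 [167 172 161 128  77  51  41  42  45  60  89 108 127 158] [1.601 1.594 1.409 1.397 1.391 1.377 1.367 1.373 1.377 1.38  1.38  1.382
 1.384 1.589]
186 [128 148 152 142 130 110  68  45  52  96 154 181 186 185] [1.592 1.574 1.415 1.403 1.399 1.397 1.392 1.396 1.402 1.397 1.57  1.573
 1.575 1.574]
188 [104 110 113 120 135 121  77  54  57 100 158 183 186 186] [1.585 1.577 1.409 0.    1.407 1.398 1.4   1.404 1.394 1.402 1.547 1.556
 1.551 1.553]
190 [123 105  95 101 128 119  74  46  63 107 159 182 186 185] [1.593 1.578 1.561 1.409 1.403 1.408 1.399 1.404 1.404 1.406 1.534 1.537
 1.536 1.529]
192 [197 167 128 113 128 118  73  44  54  98 153 179 183 184] [1.58  1.576 1.559 1.416 1.409 1.409 1.405 1.408 1.407 
[... 803 characters left out ...]
 216 235 241 238 217 177 157 160] [1.466 1.461 1.469 1.434 1.431 1.427 1.434 1.428 1.437 1.43  1.434 1.468
 1.469 1.47 ]
206 [ 46  44  89 145 177 192 201 206 203 195 170 124  99 129] [1.452 1.446 1.44  1.436 1.426 1.428 1.427 1.423 1.431 1.433 1.44  1.444
 1.439 1.452]
208 [102  71  56  85 117 132 139 140 137 123  94  64  56  68] [1.435 1.428 1.425 1.431 1.427 1.434 1.43  1.423 1.431 1.426 1.428 1.429
 1.424 1.427]
190 267 [0.4799 0.0267 0.1073]
190 269 [0.4846 0.0203 0.1088]
190 270 [0.4878 0.0195 0.1086]
192 267 [0.4791 0.0249 0.101 ]
192 269 [0.4851 0.022  0.101 ]
192 270 [0.4876 0.0193 0.1016]
194 267 [ 0.0241 -1.2094  0.6105]
194 269 [0.4857 0.0239 0.0931]
194 270 [0.4914 0.0298 0.0901]
```

View pics/t2.png

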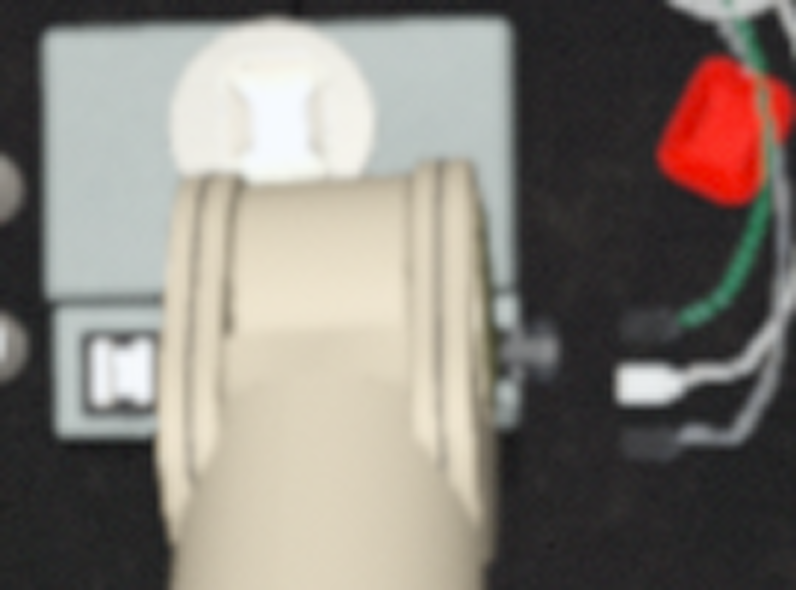

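The depth agrees with the picture: the real tips end at z≈0.088, though the reported pose implies 0.051. They are about 35 mm shorter than stated. Laterally they match to within about 3 mm. I come down 22 mm more under watch and re-measure.

```bash
python3 -m pendant '[[0,0,0.08,0,0,0,-1],[0,0,0.16,0,0,0,-1],[0,0,0.24,0,0,0,-1],[0,0,0.32,0,0,0,-1],[0,0,0.38,0,0,0,-1],[0,0,0.42,0,0,0,-1],[0,0,0.44,0,0,0,-1],[0,0,0.44,0,0,0,-1],[0,0,0.44,0,0,0,-1],[0,0,0.44,0,0,0,-1]]'; python3 - <<'E'
from h import *
np.set_printoptions(precision=3,suppress=True)
p,d=manip.camera('side')
c=manip.get_calibration('side')
for r in range(188,207): print(r,p[r,262:276].min(1), d[r,262:276])
for r in range(192,202,2): print(r,at_depth('side',(269,r),d[r,269]))
cv2.imwrite('pics/s3.png',cv2.resize(p[170:225,230:300,::-1],None,fx=10,fy=10,interpolation=cv2.INTER_CUBIC))
E
```

```text
clock: 8.7
position: [0.4876, 0.0318, 0.0431]
ee_rot: [-0.0, 1.0, 0.0, 0.0]
ft_force: [0.1, 0.2, 0.5]
grip_width: -0.002
grasp_force: 0.0
188 [104  92  69  48  46  45  43  40  46  54  54  51  48  92] [1.588 1.418 1.409 1.404 1.399 1.386 1.376 1.369 1.37  1.384 1.39  1.385
 1.382 1.383]
189 [107  95  75  55  46  45  43  40  46  52  54  47  59 112] [1.594 1.584 1.413 1.401 1.398 1.387 1.377 1.376 1.379 0.    1.381 1.382
 1.386 1.392]
190 [123 103  82  65  57  48  43  42  42  55  81  96 107 138] [1.591 1.591 1.553 1.4   1.395 1.38  1.372 1.381 1.385 1.384 1.388 1.393
 1.392 1.532]
191 [158 126  99  81  78  71  50  41  42  76 131 160 165 171] [1.583 1.586 1.563 1.419 0.    1.391 1.379 1.391 1.405 1.407 1.529 1.525
 1.524 1.52 ]
192 [197 168 128 107 116 106  68  44  48  91 149 178 181 182] [1.577 1.583 1.565 1.42  1.407 1.401 1.4   1.403 1.403 1.409 1.518 1.509
 1.516 1.515]
193 [222 197 157 126 132 121  74  47  53  91 150 176 183 182] [1.521 1.571 1.567 1.412 1.413 1.404 1.409 1.409 1.412 1.412 1.508 1.502
 1.502 1.508]
194 [212 189 153 130 135 123  81  48  52  90 141 169 178 180] [1.532
[... 1287 characters left out ...]
8 176 186 185 183 188 205 219 214 180 141 115] [1.471 1.472 1.471 1.44  1.441 1.442 1.44  1.442 1.437 1.433 1.437 1.473
 1.481 1.482]
204 [ 38  63 112 160 181 186 188 195 215 228 216 178 156 159] [1.46  1.466 1.466 1.432 1.425 1.428 1.433 1.431 1.423 1.431 1.434 1.467
 1.464 1.47 ]
205 [ 36  47  95 150 178 187 194 202 211 213 193 150 138 158] [1.45  1.455 1.451 1.436 1.422 1.428 1.424 1.429 1.42  1.429 1.431 1.452
 1.459 1.46 ]
206 [ 47  43  89 146 176 188 194 199 202 195 171 124  99 128] [1.441 1.44  1.443 1.433 1.429 1.423 1.428 1.431 1.426 1.436 1.44  1.439
 1.444 1.45 ]
192 [0.483 0.017 0.103]
194 [0.484 0.02  0.095]
196 [0.484 0.02  0.088]
198 [0.485 0.023 0.079]
200 [0.484 0.021 0.073]
```

View pics/s3.png

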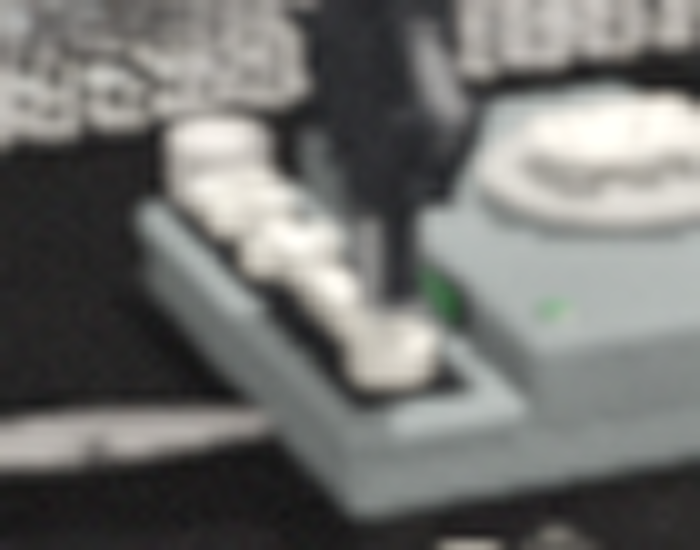

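The tips now show at row 200.8, z≈0.068, straight over the disc, which is 12 mm below. I continue slowly and watch the force.

```bash
python3 -m pendant '[[0,0,0.05,0,0,0,-1],[0,0,0.1,0,0,0,-1],[0,0,0.14,0,0,0,-1],[0,0,0.18,0,0,0,-1],[0,0,0.2,0,0,0,-1],[0,0,0.22,0,0,0,-1],[0,0,0.24,0,0,0,-1],[0,0,0.24,0,0,0,-1],[0,0,0.24,0,0,0,-1],[0,0,0.24,0,0,0,-1]]'
```

```text
clock: 10.0
position: [0.4875, 0.0317, 0.031]
ee_rot: [-0.0, 1.0, 0.0, -0.0]
ft_force: [-2.3, -0.2, 2.7]
grip_width: -0.0
grasp_force: 1.5
```

```bash
python3 -m pendant '[[0,0,0.01,0,0,0,-1],[0,0,0.02,0,0,0,-1],[0,0,0.03,0,0,0,-1],[0,0,0.03,0,0,0,-1],[0,0,0.03,0,0,0,-1],[0,0,0.03,0,0,0,-1],[0,0,0.03,0,0,0,-1],[0,0,0.03,0,0,0,-1],[0,0,0.03,0,0,0,-1],[0,0,0.03,0,0,0,-1]]'; python3 - <<'E'
from h import *
f=[]
for i in range(5):
    manip.camera('side'); o=manip.get_obs(); f.append(o['ft_force'])
print(np.mean(f,0),o['torque'],o['clock'])
E
```

```text
clock: 11.25
position: [0.4875, 0.0318, 0.0295]
ee_rot: [-0.0, 1.0, 0.0, -0.0]
ft_force: [-2.2, 0.3, 3.9]
grip_width: -0.001
grasp_force: 2.1
[-2.98339811 -0.4388645   3.99015806] [-0.14577844  0.65960435  0.06335399] 11.5
```

```bash
python3 -m pendant '[[0,0,0.01,0,0,0,-1],[0,0,0.02,0,0,0,-1],[0,0,0.03,0,0,0,-1],[0,0,0.03,0,0,0,-1],[0,0,0.03,0,0,0,-1],[0,0,0.03,0,0,0,-1],[0,0,0.03,0,0,0,-1],[0,0,0.03,0,0,0,-1],[0,0,0.03,0,0,0,-1],[0,0,0.03,0,0,0,-1]]'; python3 - <<'E'
from h import *
f=[]
for i in range(4):
    p,d=manip.camera('side'); o=manip.get_obs(); f.append(o['ft_force'])
print(np.mean(f,0),o['torque'],o['clock'])
cv2.imwrite('pics/s4.png',cv2.resize(p[170:225,230:300,::-1],None,fx=10,fy=10,interpolation=cv2.INTER_CUBIC))
E
```

```text
clock: 12.75
position: [0.4875, 0.0317, 0.028]
ee_rot: [-0.0, 1.0, 0.0, -0.0]
ft_force: [-3.6, -0.8, 4.9]
grip_width: -0.001
grasp_force: 2.7
[-3.30674559 -0.50242095  5.33523141] [-0.17743608  0.73786312  0.04605172] 12.95
```

View pics/s4.png

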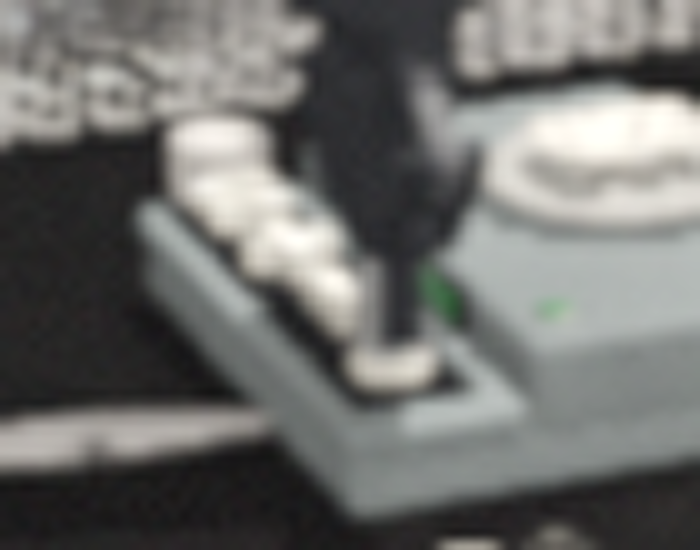

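The round key is visibly down about 5 mm, at 5.1 N with the neighbours up. Now lift to let it spring back, shift 52.5 mm left and come down to just above the bar.

```bash
python3 -m pendant '[[0,0,-0.15,0,0,0,-1],[0,0,-0.4,0,0,0,-1],[0,0,-0.7,0,0,0,-1],[0,0.4,-0.75,0,0,0,-1],[0,0.8,-0.75,0,0,0,-1],[0,1.05,-0.75,0,0,0,-1],[0,1.05,-0.6,0,0,0,-1],[0,1.05,-0.4,0,0,0,-1],[0,1.05,-0.25,0,0,0,-1],[0,1.05,-0.25,0,0,0,-1]]'; python3 - <<'E'
from h import *
p,d=manip.camera('side');print(manip.get_obs()['ft_force'],manip.get_obs()['position'])
cv2.imwrite('pics/s5.png',cv2.resize(p[170:225,230:300,::-1],None,fx=10,fy=10,interpolation=cv2.INTER_CUBIC))
E
```

```text
clock: 14.2
position: [0.4869, 0.0835, 0.0396]
ee_rot: [0.0, 1.0, -0.0, -0.001]
ft_force: [0.5, 0.0, -0.7]
grip_width: 0.002
grasp_force: 0.0
[ 0.11195435 -0.49263707  0.74170406] [0.48724963 0.08371786 0.04011684]
```

View pics/s5.png

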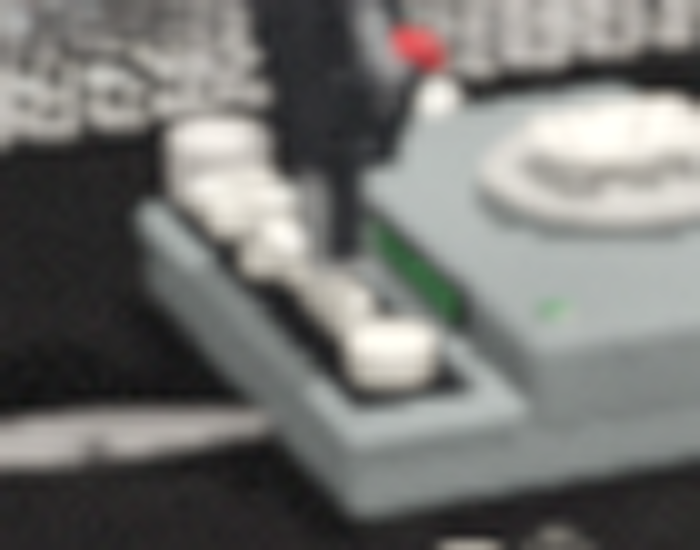

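The round key is up again and the tips hang over the single bar, clear of the cross key. Press the bar.

```bash
python3 -m pendant '[[0,0,0.06,0,0,0,-1],[0,0,0.12,0,0,0,-1],[0,0,0.15,0,0,0,-1],[0,0,0.18,0,0,0,-1],[0,0,0.2,0,0,0,-1],[0,0,0.22,0,0,0,-1],[0,0,0.24,0,0,0,-1],[0,0,0.25,0,0,0,-1],[0,0,0.25,0,0,0,-1],[0,0,0.25,0,0,0,-1]]'; python3 - <<'E'
from h import *
f=[]
for i in range(4):
    p,d=manip.camera('side'); o=manip.get_obs(); f.append(o['ft_force'])
print(np.mean(f,0),o['torque'],o['clock'],o['position'])
cv2.imwrite('pics/s6.png',cv2.resize(p[170:225,230:300,::-1],None,fx=10,fy=10,interpolation=cv2.INTER_CUBIC))
E
```

```text
clock: 15.5
position: [0.4874, 0.0843, 0.028]
ee_rot: [-0.0, 1.0, 0.0, -0.0]
ft_force: [-2.9, -0.1, 5.3]
grip_width: 0.001
grasp_force: 2.6
[-2.43492871 -0.336963    5.30564319] [-0.09387542  0.57977148 -0.00355447] 15.7 [0.48745619 0.08429475 0.02807364]
```

View pics/s6.png

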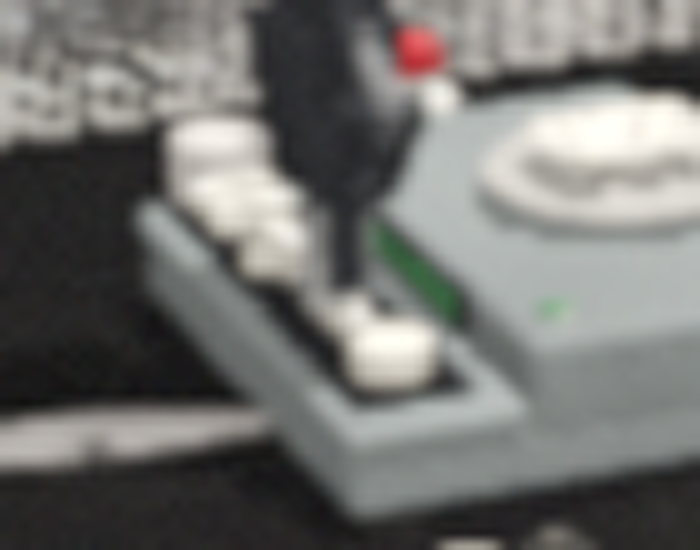

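The bar key is down at 5.3 N, about 5 mm, with the cross and round keys up. Raise the hand. I view no more pictures: that was number 11, one over the limit of 10. The final check is by numbers only.

```bash
python3 -m pendant '[[0,0,-0.15,0,0,0,-1],[0,0,-0.5,0,0,0,-1],[0,0,-1.0,0,0,0,-1],[0,0,-1.6,0,0,0,-1],[0,0,-2.2,0,0,0,-1],[0,0,-2.8,0,0,0,-1],[0,0,-3.4,0,0,0,-1],[0,0,-4.0,0,0,0,-1],[0,0,-4.0,0,0,0,-1],[0,0,-4.0,0,0,0,-1]]'; python3 - <<'E'
from h import *
p,d=manip.camera('side');a=cv2.imread('pics/side0.png')[:,:,::-1]
dif=np.abs(p.astype(int)-a).max(2)[178:240,245:330]
print('keys+boat diff',dif.mean(),np.argwhere(dif>60).tolist()[:10],len(np.argwhere(dif>60)))
o=manip.get_obs();print(o['position'],o['ft_force'],abs(np.array(o['joint_velocities'])).max(),o['clock'])
E
```

```text
clock: 16.95
position: [0.4873, 0.0841, 0.2281]
ee_rot: [-0.0, 1.0, 0.0, 0.0]
ft_force: [0.3, 1.0, -0.7]
grip_width: -0.002
grasp_force: 0.0
keys+boat diff 1.8079696394686906 [] 0
[0.4870697  0.08407856 0.22764428] [-0.25498516 -0.43506801  0.37761516] 0.008757119031150904 17.0
```

The balance area now matches the first picture, with the keys up and the boat in place. The hand is well clear and free of force.

```bash
python3 -c "
from workcell import manip
print(manip.hand_in())"
```

```text
the job is handed in; nothing more can be done
None
```

Job handed in at about 17 s: the round key, then the single-bar key, were each pressed about 5 mm (5.1–5.3 N) and released, the keys and boat matched the first picture afterwards, and the fingertips finished about 0.2 m above the keys; I viewed 11 pictures, one over the limit of 10.

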